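# Hang the bit tray on the slotted upright

## Task

Hang the orange bit tray on the upright with the yellow cap: press its two hook tabs through the two slots, then lower it until the hooks sit fully down over the slots' lower edges, and let go. Leave the grey tray where it is.

Things in the scene. Friction and masses are not known exactly. Their poses are not given: they have to be found in the camera images.
- orange_tray_grip (a point): ORANGE tray (mm): 110 wide, 100 deep, 0.35 kg. Point: on its upright grip web, 14 thick in y, x -30..+42 from it, 80 over the tray's underside, 15 under the web's top; bits reach only 44 up. Axes: x out of the tray's back, z up. Back plate, 85 high: rear face at x +50. There two hook tabs at y -27, +27, 16 wide, 27 long; neck 12 high, its underside 18 under the point, lip 15 further down.
- yellow_upright_seat (a point): Fixed YELLOW-capped plywood panel (mm): 130 wide, 12 thick, 186 high. Slots at y -27, +27 are 36 wide, 48 high. Point: front face, midway, at the slots' lower edge, 110 over the bench. Axes: x into the panel, away from the robot, z up. Tray going in: its point about 42 over this one, axes parallel; 24 lower it is home, at about (-50, 0, +18), leaning up to 4 degrees.
- grey_tray_grip (a point): The grip of the GREY tray, same shape and size as the orange one; a bystander on the bench, not to be disturbed.
- white_upright_seat (a point): The same kind of upright with a WHITE cap, a bystander; the point and axes as on the yellow one. A loose wrench (160 long, 10 thick) lies nearer the robot.

How it is judged:
By the outcome, as a careful person would: the job done as asked, in the order asked, and still so for the second after the job is handed in, with the robot touching nothing.
It also fails if it takes over 45 s, if anything falls off the work surface, if the arm or the gripper's body presses on something with over 40 N, if the wrist force passes 120 N, or if a joint passes its speed limit or range.

## Robot

A 6-joint arm with a two-finger parallel gripper is mounted at the origin on the work surface. World frame = base frame: x ahead of the robot, y to its left, z up, the work surface at z = 0. Lengths are in m, angles in rad, forces in N, time in s.
With the tool pointing down it reaches from about 0.35 to 0.775 m from the base axis. Payload 5.5 kg.
Tool frame: the origin (TCP) lies at the very end of the fingers, on their centre line; the grasp point (between the pads) lies env.hold_point_z behind it (env.hold_point_z is the distance from the TCP to the grasp point, in m); z points along the fingers, y is the line along which they close (so a half turn about z gives the same grasp; the last joint's range is limited). The gripper opens to 85 mm and grips with 20 to 120 N. Pads are 22 mm wide; open, the fingers measure 114 mm over their backs; the gripper's body (76 mm by 85 mm) begins 54 mm behind the grasp point. The pads swing forward as they close: fully open they stand 13 mm farther back than shut.
Start: joints at [1.004, 0.313, 0.046, 1.304, 0, 1.431], TCP at [0.238, 0.523, 0.231] pointing down, gripper open.
Joint ranges: [-2.76, 2.76], [-0.86, 1.69], [-1.03, 1.26], [-2.2, 2.34], [-1.47, 1.5], [-3.14, 3.14]. Speed limits (rad/s): [2.57, 2.57, 3.14, 3.14, 3.14, 3.14].

## Interface

Orientations are given as a unit quaternion [w, x, y, z].
In Python, from workcell import env gives the robot as it stands.
- The arm moves only by the tool carry_out, never from a script. Its argument "steps" is a list of rows, each a list of 3 entries, a list of its own where there are three numbers: the turn, a rotation vector about the tool's x, y, z in degrees, then the shift along the tool's x, y, z in cm, then the closure in counts, from 0 (fully open) to 255 (shut). A call has exactly 8 rows; each row is the pose to reach, as a shift and turn from the pose commanded when the call began, along the tool's axes at that moment; what a row does not reach only later rows make up. A row lasts 1/8 s, in which the tool goes at most 62.5 mm and 10.7 degrees, less where a joint would pass 70% of its speed; a pose out of reach is approached as far as the arm can. A call with a gripper value outside its range is refused whole. The fingers move at their own pace and stop on an object; "force" is the grip in N (left out, the last holds). Time passes only in rows, so rows that repeat a pose let the fingers close, or fill a call up. It gives the time, the measured TCP pose, the force, the opening and the grip force at its end, in the units of the state.
- env.get_state(): the state, without advancing time (a new reading comes with each control period).
- env.read_camera(name): name is "scene" or "top" or "wrist"; returns (picture, depth): 420x560x3 uint8, red, green, blue; 420x560 float32, m along the optical axis (not along the pixel's ray), 0 where there is no reading.
- env.get_calibration(name): a dict with "fx", "fy", "cx", "cy" (pixels), "D" ([k1, k2, p1, p2, k3] as OpenCV has them; the pictures are not rectified), "origin" and "orientation" of the camera in the world. Camera axes: x right, y up, looking along -z (the intrinsics and any distortion apply to the point x, -y, -z); pixel columns grow to the right and rows downward; lengths in m; the calibration is good to about 2 mm. A picture is of the moment at which its call begins: read the wrist's pose just before it. get_calibration takes no time and is no camera call; for the wrist camera it gives the pose at the moment of the call.
- env.hand_in(): hands the job in; it is judged then, once.
The state is a dict: "clock": time; "joint_pos": joint angles; "qvel": joint speeds; "tau": joint torques, N m; "tcp_pos": TCP position; "orientation": TCP orientation; "wrist_force": force on the tool from outside, world axes, zero at the start; "ft_torque": the same for the moment, N m; "finger_gap": finger opening in m; "grip_force": force on a finger pad.
Only numpy, scipy, OpenCV 4.12 (cv2) and the standard library are available. Lean on these libraries where they do the work, as an engineer would, in place of code of your own. Each camera call takes 0.05 s, during which the arm holds its last target. There are 200 camera calls.

## Working session

There is one attempt and no reset: what is moved stays moved. The work goes in short steps, Python scripts to look and compute and a tool call to move; the robot and the scene stay as the last step left them, time stands still between calls to the robot, and variables do not carry over. Pictures are saved under pics/ and viewed, at most 10 in all, crops included, and the job is handed in when it is done.

Besides the shell and the picture viewer there is one more tool, called after "Request:" in YAML: its name, and indented under it one key for each argument. carry_out: Moves the arm, as the interface text tells. Its arguments: {"type":"object","properties":{"steps":{"type":"array","items":{"type":"array"}},"force":{"type":"number"}},"required":["steps"]}

```bash
mkdir -p pics; cat > h.py <<'E'
import numpy as np,cv2
from scipy.spatial.transform import Rotation as R
from workcell import env
def rot(q): return R.from_quat([q[1],q[2],q[3],q[0]])
def cloud(name):
    c=env.get_calibration(name); im,d=env.read_camera(name)
    h,w=d.shape; u,v=np.meshgrid(np.arange(w),np.arange(h))
    K=np.array([[c['fx'],0,c['cx']],[0,c['fy'],c['cy']],[0,0,1.]])
    p=cv2.undistortPoints(np.stack([u,v],-1).reshape(-1,1,2).astype(float),K,np.array(c['D'],float)).reshape(h,w,2)
    P=np.stack([p[...,0]*d,-p[...,1]*d,-d],-1)
    W=rot(c['orientation']).apply(P.reshape(-1,3)).reshape(h,w,3)+np.array(c['origin'])
    W[d<=0]=np.nan
    return im,W
E
python3 - <<'E'
from h import *
print(env.hold_point_z, env.get_state())
a=[]
for n in("scene","top"):
    im,W=cloud(n); np.savez(''+n,im=im,W=W); cv2.imwrite(f'pics/{n}0.png',im[...,::-1]); print(n,env.get_calibration(n))
E
```

```text
0.0187 {'clock': 0.0, 'joint_pos': array([ 1.00440451e+00,  3.13995865e-01,  4.49526814e-02,  1.30363369e+00,
       -9.26675155e-06,  1.43120561e+00]), 'qvel': array([ 0.00072099,  0.00091042,  0.00018313,  0.0020198 ,  0.00123911,
       -0.00034071]), 'tau': array([-8.00772323e-04, -4.80623996e+01,  2.98535943e+01,  1.93607697e-02,
        8.63290870e-05,  1.10035177e-05]), 'tcp_pos': array([0.23774196, 0.52295715, 0.23040073]), 'orientation': array([-3.20711255e-04,  2.11784435e-01,  9.77315952e-01, -8.83902247e-04]), 'wrist_force': array([ 0.24069305,  0.3087294 , -0.04143131]), 'ft_torque': array([-0.03297067,  0.0146884 , -0.00405075]), 'grip_force': 0.0, 'finger_gap': 0.08552779850615236}
scene {'fx': 411.8997881764833, 'fy': 411.8997881764833, 'cx': 283.1609175150234, 'cy': 208.90542809341463, 'D': array([0.02458521, 0.        , 0.        , 0.        , 0.        ]), 'origin': array([1.09439626, 0.01552875, 0.99130438]), 'orientation': array([0.67513662, 0.19438531, 0.20171866, 0.68243276])}
top {'fx': 439.0798599804127, 'fy': 439.0798599804127, 'cx': 278.2524097501966, 'cy': 215.285901524086, 'D': array([-0.14228795,  0.        ,  0.        ,  0.        ,  0.        ]), 'origin': array([ 0.45932354, -0.01302642,  1.00560138]), 'orientation': array([-0.69569325, -0.03676593,  0.03078909,  0.71673649])}
```

View pics/scene0.png

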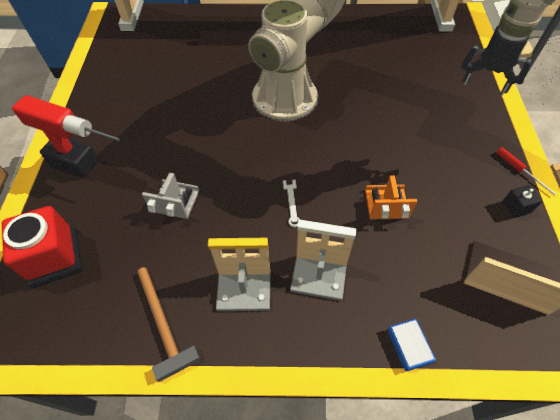

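View pics/top0.png

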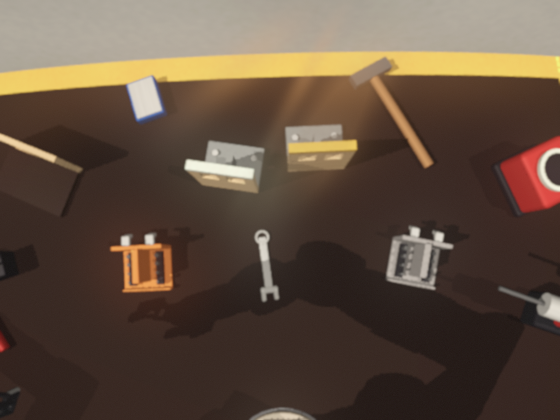

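The scene view shows the orange tray at about (390,200) and the yellow-capped upright at (242,270). In the top view they are at (148,265) and (322,148), with hooks facing +x. The white upright stands beside the yellow one.

```bash
python3 - <<'E'
from h import *
for n in("scene","top"):
    f=np.load(n+'.npz'); im,W=f['im'],f['W']
    hsv=cv2.cvtColor(im,cv2.COLOR_RGB2HSV); H,S,V=[hsv[...,i].astype(int) for i in range(3)]
    X,Y,Z=W[...,0],W[...,1],W[...,2]
    o=(H<16)&(S>150)&(Z>.02)&(Z<.2)&(X>.3)&(X<.6)&(Y>.12)&(Y<.4)
    print(n,'orange',o.sum())
    P=W[o]; print(np.histogram(P[:,2],bins=np.arange(0.02,.12,.005)))
    for lo,hi,l in((.087,.11,'web'),(.078,.0875,'plate'),):
        q=P[(P[:,2]>lo)&(P[:,2]<hi)]
        if len(q)>5:
            r=cv2.minAreaRect((q[:,:2]*1000).astype(np.float32)); print(l,len(q),q.mean(0),r, np.percentile(q,[2,98],axis=0).round(4).tolist())
    y=(H>18)&(H<34)&(S>140)&(V>100)&(Z>.13)&(Z<.22)&(X>.45)&(X<.85)&(abs(Y)<.25)
    q=W[y]; print('yel',len(q)); q=q[q[:,2]>.182]; r=cv2.minAreaRect((q[:,:2]*1000).astype(np.float32)); print(len(q),q.mean(0),r,np.percentile(q,[2,98],axis=0).round(4).tolist())
    # panel region all
    m=(Z>.06)&(Z<.18)&(X>.5)&(X<.8)&(Y>-.2)&(Y<.03); q=W[m]
    print('panel',len(q))
    # bench near
    b=(abs(Z)<.02)&(X>.3)&(X<.7)&(abs(Y)<.3); print('bench z',np.median(Z[b]))
im=np.load('top.npz')['im']; a=cv2.resize(im[215:305,100:190],(540,540),interpolation=cv2.INTER_CUBIC)
im=np.load('scene.npz')['im']; b=im[225:320,205:365];b=cv2.resize(b,(800,475),interpolation=cv2.INTER_CUBIC)
cv2.imwrite('pics/c1.png',a[...,::-1]);cv2.imwrite('pics/c2.png',b[...,::-1])
E
```

```text
scene orange 659
(array([73, 35, 29, 29, 35, 35, 31, 35, 36, 38, 43, 56, 66, 77, 24, 17,  0,
        0,  0]), array([0.02 , 0.025, 0.03 , 0.035, 0.04 , 0.045, 0.05 , 0.055, 0.06 ,
       0.065, 0.07 , 0.075, 0.08 , 0.085, 0.09 , 0.095, 0.1  , 0.105,
       0.11 , 0.115]))
web 77 [0.4588053  0.29119057 0.09146564] ((468.65655517578125, 305.5916748046875), (84.55725860595703, 92.9793472290039), 60.06144714355469) [[0.4118, 0.2526, 0.0871], [0.4914, 0.3266, 0.0973]]
plate 139 [0.48050726 0.29633367 0.08374454] ((478.1087646484375, 303.862060546875), (92.52684783935547, 90.86579132080078), 57.79986572265625) [[0.4216, 0.2441, 0.0783], [0.493, 0.3495, 0.0873]]
yel 630
473 [ 0.66735526 -0.09644827  0.18658527] ((666.953857421875, -95.60859680175781), (19.95109748840332, 128.84780883789062), 0.6170032620429993) [[0.6582, -0.1576, 0.1828], [0.6766, -0.0335, 0.19]]
panel 1136
bench z 0.0011952056093458285
top orange 958
(array([115,  78,  28,  29,  34,  34,  30,  28,  28,  33,  30,  31,  50,
       174,  42, 189,   5,   0,   0]), array([0.02 , 0.025, 0.03 , 0.035, 0.04 , 0.045, 0.05 , 0.055, 0.06 ,
       0.065, 0.07 , 0.075, 0.08 , 0.085, 0.09 , 0.095, 0.1  , 0.105,
       0.11 , 0.115]))
web 330 [0.46012792 0.29659283 0.09410718] ((452.827880859375, 298.6056823730469), (80.6989974975586, 108.33936309814453), 1.2646784782409668) [[0.4153, 0.2517, 0.0872], [0.4929, 0.3453, 0.0997]]
plate 163 [0.47515146 0.29801379 0.08480061] ((480.0772399902344, 290.85711669921875), (99.06822204589844, 86.98332977294922), 41.47269821166992) [[0.417, 0.2455, 0.0784], [0.4939, 0.3528, 0.0874]]
yel 350
329 [ 0.66636441 -0.12315038  0.18773184] ((668.2415771484375, -101.34808349609375), (19.292999267578125, 117.62137603759766), 1.24247145652771) [[0.6584, -0.1583, 0.183], [0.6781, -0.0572, 0.1911]]
panel 880
bench z 0.0021695822301330825
```

View pics/c1.png

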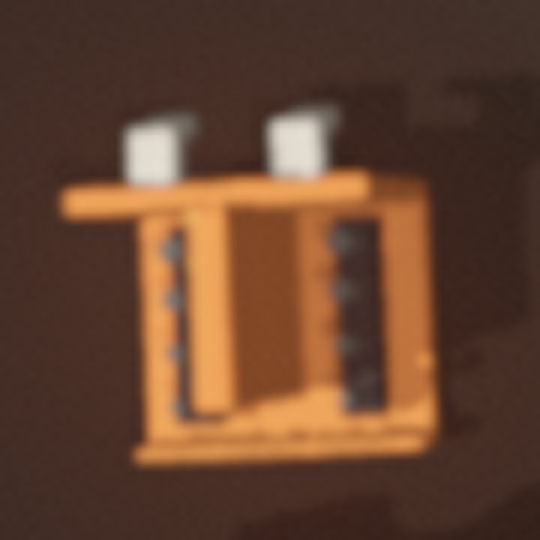

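View pics/c2.png

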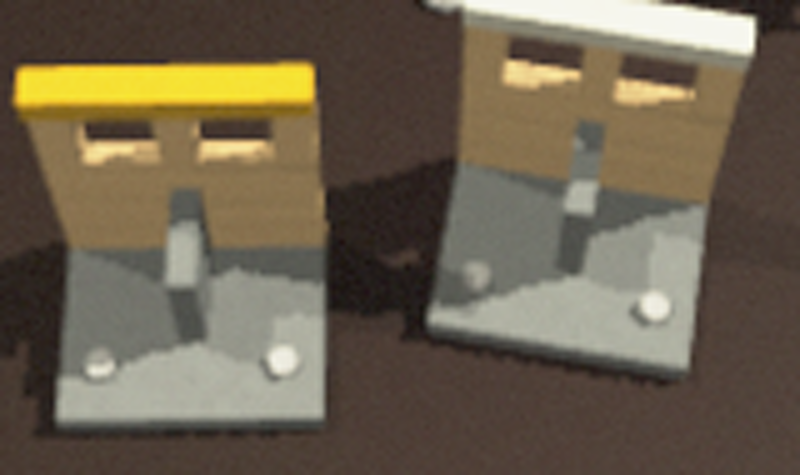

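```bash
cat > m.py <<'E'
from h import *
def fitline(q):
    v=cv2.fitLine((q[:,:2]*1000).astype(np.float32),cv2.DIST_HUBER,0,.01,.01).ravel(); return v
for n in("scene","top"):
    f=np.load(n+'.npz'); im,W=f['im'],f['W']
    hsv=cv2.cvtColor(im,cv2.COLOR_RGB2HSV); H,S,V=[hsv[...,i].astype(int) for i in range(3)]
    X,Y,Z=W[...,0],W[...,1],W[...,2]
    B=(X>.36)&(X<.56)&(Y>.2)&(Y<.38)
    w=B&(Z>.0925)&(Z<.103)&(X<.48)&(S>100); q=W[w]; v=fitline(q)
    print(n,'web',len(q),np.median(q,0).round(4),v.round(3),'yaw',np.degrees(np.arctan2(v[1],v[0])),np.percentile(q,[1,5,95,99],axis=0).round(4).tolist())
    pl=B&(Z>.08)&(Z<.0915)&(X>.47)&(S>100); q=W[pl]; v=fitline(q); print(' plate',len(q),v.round(3),'yaw',np.degrees(np.arctan2(-v[0],v[1])),np.percentile(q,[1,5,95,99],axis=0).round(4).tolist())
    hk=B&(Z>.055)&(Z<.085)&(S<70)&(V>110)&(X>.47); 
    k,l,st,c=cv2.connectedComponentsWithStats(hk.astype(np.uint8))
    for i in range(1,k):
        if st[i,4]>8: q=W[l==i]; print('  hook',st[i,4],np.median(q,0).round(4),q.min(0).round(3),q.max(0).round(3))
    C=(X>.64)&(X<.69)&(Y>-.18)&(Y<-.01)
    c=C&(Z>.181)&(Z<.195); q=W[c]; r=cv2.minAreaRect((q[:,:2]*1000).astype(np.float32)); v=fitline(q)
    print(' cap',len(q),r,'yaw',np.degrees(np.arctan2(-v[0],v[1])),v.round(2),np.median(q[:,2]))
    p=(X>.64)&(X<.7)&(Y>-.155)&(Y<-.04)&(Z>.04)&(Z<.165); q=W[p]
    A=np.c_[q[:,1]+.095,q[:,2]-.11,np.ones(len(q))]; 
    s=np.ones(len(q),bool)
    for _ in range(6):
        co=np.linalg.lstsq(A[s],q[s,0],rcond=None)[0]; r=q[:,0]-A@co; s=abs(r)<max(.003,1.5*np.median(abs(r)))
    print(' face',len(q),s.sum(),co.round(4),'yaw',-np.degrees(np.arctan(co[0])),'sd',r[s].std())
E
python3 m.py
```

```text
scene web 113 [0.4475 0.2954 0.0956] [1.00000e+00 2.20000e-02 4.46016e+02 2.95517e+02] yaw 1.2822828 [[0.4116, 0.2889, 0.0927], [0.4148, 0.2897, 0.0931], [0.4772, 0.3025, 0.0984], [0.4792, 0.3037, 0.0987]]
 plate 167 [ 2.10000e-02 -1.00000e+00  4.87573e+02  2.97173e+02] yaw -178.7735 [[0.4766, 0.2434, 0.0804], [0.4813, 0.2485, 0.0812], [0.4922, 0.3459, 0.0884], [0.4931, 0.3509, 0.0896]]
  hook 72 [0.5101 0.2705 0.073 ] [0.494 0.263 0.055] [0.518 0.279 0.078]
  hook 79 [0.5075 0.3238 0.0727] [0.49  0.316 0.055] [0.517 0.333 0.077]
 cap 490 ((666.953857421875, -95.60859680175781), (19.95109748840332, 128.84780883789062), 0.6170032620429993) yaw -178.96783 [ 2.0000e-02 -1.0000e+00  6.6811e+02 -9.5250e+01] 0.18654168703452761
 face 962 758 [-2.160e-02  4.000e-04  6.689e-01] yaw 1.2394184197711053 sd 0.0008609143554540401
top web 207 [0.4507 0.2973 0.0972] [9.98000e-01 6.60000e-02 4.47463e+02 2.97283e+02] yaw 3.770441 [[0.4152, 0.2904, 0.093], [0.4173, 0.2912, 0.0936], [0.4761, 0.3048, 0.0994], [0.4782, 0.3061, 0.1001]]
 plate 206 [ 3.40000e-02 -9.99000e-01  4.89006e+02  2.98473e+02] yaw -178.07394 [[0.474, 0.2453, 0.0809], [0.4836, 0.2485, 0.0839], [0.4933, 0.3485, 0.0895], [0.4942, 0.3535, 0.0909]]
  hook 87 [0.505  0.3249 0.0756] [0.494 0.319 0.057] [0.517 0.334 0.08 ]
  hook 77 [0.5059 0.2714 0.0754] [0.497 0.265 0.056] [0.518 0.281 0.081]
 cap 686 ((668.1107788085938, -95.62348175048828), (19.294424057006836, 129.0733184814453), 1.2496294975280762) yaw -178.65498 [ 2.0000e-02 -1.0000e+00  6.6726e+02 -9.4900e+01] 0.18800559068669548
 face 698 567 [-0.0253  0.0038  0.6592] yaw 1.4474696990976306 sd 0.000619046706231969
```

```bash
cat >> h.py <<'E'
def plan(xyz,yaw,pitch=0):
    s=env.get_state(); q=rot(s['orientation']); 
    T=R.from_euler('z',yaw,degrees=True)*R.from_matrix(np.diag([-1,1,-1.]))
    d=q.inv().apply(np.array(xyz)-s['tcp_pos'])*100; t=(q.inv()*T).as_rotvec(degrees=True)
    print('turn',t.round(2),'shift',d.round(2),'tcp',s['tcp_pos'].round(4))
E
python3 - <<'E'
from h import *
plan([.4365,.296,.16],1.6);plan([.4365,.296,.061],1.6)
s=env.get_state();c=env.get_calibration('wrist');print(rot(s['orientation']).inv().apply(c['origin']-s['tcp_pos']))
E
```

```text
turn [ -0.09  -0.04 -26.05] shift [-27.49 -12.43   7.06] tcp [0.2378 0.523  0.2305]
turn [ -0.09  -0.04 -26.05] shift [-27.49 -12.41  16.96] tcp [0.2378 0.523  0.2305]
[ 0.08242626  0.00033115 -0.14259688]
```

Request:
carry_out:
  steps:
    - [[0, 0, -5], [-5.5, -2.5, 1.4], 0]
    - [[0, 0, -10], [-11, -5, 2.8], 0]
    - [[0, 0, -15], [-16.5, -7.5, 4.2], 0]
    - [[0, 0, -20], [-22, -10, 5.6], 0]
    - [[0, 0, -26], [-27.5, -12.4, 7], 0]
    - [[0, 0, -26], [-27.5, -12.4, 7], 0]
    - [[0, 0, -26], [-27.5, -12.4, 7], 0]
    - [[0, 0, -26], [-27.5, -12.4, 7], 0]
  force: 60

```text
clock: 1.1
tcp_pos: [0.4363, 0.2978, 0.1616]
orientation: [0.0, -0.014, 1.0, 0.0]
wrist_force: [0.2, 0.1, 0.8]
finger_gap: 0.0852
grip_force: 0.0
```

```bash
python3 - <<'E'
from h import *
plan([.4365,.296,.061],1.6)
im,W=cloud('wrist'); cv2.imwrite('pics/w1.png',im[...,::-1])
X,Y,Z=W[...,0],W[...,1],W[...,2]
w=(X>.36)&(X<.475)&(Y>.27)&(Y<.33)&(Z>.088)&(Z<.105);q=W[w];print(len(q))
if len(q)>20: print(np.percentile(q,[2,50,98],axis=0).round(4),cv2.fitLine((q[:,:2]*1000).astype(np.float32),cv2.DIST_HUBER,0,.01,.01).ravel())
E
```

```text
turn [0.02 0.01 0.04] shift [-0.02 -0.19 10.06] tcp [0.4363 0.2978 0.1616]
1773
[[0.4124 0.2899 0.0921]
 [0.4406 0.297  0.0948]
 [0.4735 0.304  0.0963]] [9.9946827e-01 3.2607216e-02 4.4124582e+02 2.9692639e+02]
```

View pics/w1.png

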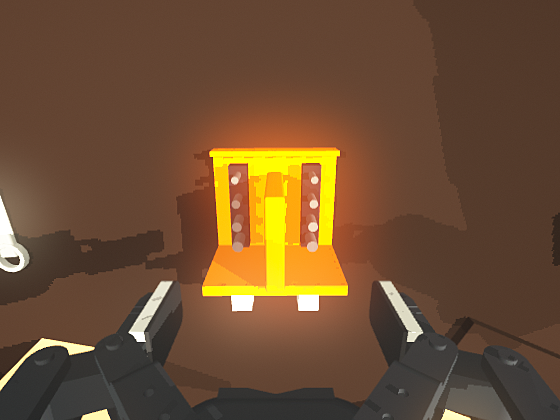

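The web at (275,190–290) is centred between the fingers, at x from 0.412 and y 0.297. I'll descend and grip.

Request:
carry_out:
  steps:
    - [[0, 0, 0], [0.2, -0.1, 4], 0]
    - [[0, 0, 0], [0.2, -0.1, 8], 0]
    - [[0, 0, 0], [0.2, -0.1, 10.1], 0]
    - [[0, 0, 0], [0.2, -0.1, 10.1], 0]
    - [[0, 0, 0], [0.2, -0.1, 10.1], 255]
    - [[0, 0, 0], [0.2, -0.1, 10.1], 255]
    - [[0, 0, 0], [0.2, -0.1, 10.1], 255]
    - [[0, 0, 0], [0.2, -0.1, 10.1], 255]
  force: 80

```text
clock: 2.15
tcp_pos: [0.4355, 0.296, 0.0609]
orientation: [0.0, -0.013, 1.0, 0.0]
wrist_force: [-1.1, -2.3, 13.5]
finger_gap: 0.0129
grip_force: 79.0
```

Request:
carry_out:
  steps:
    - [[0, 0, 0], [0, 0, 0], 255]
    - [[0, 0, 0], [0, 0, 0], 255]
    - [[0, 0, 0], [0, 0, -2], 255]
    - [[0, 0, 0], [0, 0, -5], 255]
    - [[0, 0, 0], [0, 0, -8], 255]
    - [[0, 0, 0], [0, 0, -9], 255]
    - [[0, 0, 0], [0, 0, -9], 255]
    - [[0, 0, 0], [0, 0, -9], 255]

```text
clock: 3.15
tcp_pos: [0.4341, 0.2952, 0.1487]
orientation: [-0.001, -0.013, 1.0, -0.001]
wrist_force: [-0.3, 0.7, -3.2]
finger_gap: 0.0131
grip_force: 78.5
```

```bash
cat > t.py <<'E'
from h import *
import sys
s=env.get_state(); q=rot(s['orientation']); g=s['tcp_pos']-q.apply([0,0,env.hold_point_z]); print('grasp',g.round(4),'gap',s['finger_gap'],s['grip_force'],s['wrist_force'].round(1))
for n in ('scene','top','wrist'):
    im,W=cloud(n); np.savez(n+'_t',im=im,W=W); cv2.imwrite(f'pics/{sys.argv[1]}_{n}.png',im[...,::-1])
    P=(W-g)
    hsv=cv2.cvtColor(im,cv2.COLOR_RGB2HSV); S,H,V=hsv[...,1].astype(int),hsv[...,0].astype(int),hsv[...,2].astype(int)
    B=(abs(P[...,0])<.11)&(abs(P[...,1])<.075)&(abs(P[...,2])<.1)
    o=B&(H<30)&(S>130)&(V>60)
    p=P[o]
    print(n,'orange',len(p),'extent',np.percentile(p,[1,99],axis=0).round(4).tolist())
    pl=p[(p[:,0]>.045)&(p[:,2]>-.06)]
    if n!='wrist' and len(pl)>30:
        A=np.c_[pl[:,1],pl[:,2],np.ones(len(pl))]; c=np.linalg.lstsq(A,pl[:,0],rcond=None)[0]; print(' plate fit dx/dy,dx/dz,x0',c.round(4),'top z',np.percentile(pl[:,2],98))
    hk=B&(S<70)&(V>110)&(P[...,0]>.052)&(P[...,2]<.0)&(P[...,2]>-.05)
    k,l,st,_=cv2.connectedComponentsWithStats(hk.astype(np.uint8))
    for i in range(1,k):
        if st[i,4]>12: a=P[l==i]; print('  hook',st[i,4],np.median(a,0).round(4),np.percentile(a,[2,98],axis=0).round(4).tolist())
E
python3 t.py a
```

```text
grasp [0.4342 0.2952 0.1674] gap 0.013058907972321818 78.54606628417969 [-0.3  0.7 -3.2]
scene orange 1236 extent [[-0.0443, -0.0561, -0.0782], [0.0576, 0.0542, 0.0176]]
 plate fit dx/dy,dx/dz,x0 [-0.0196 -0.0382  0.0532] top z 0.008882763341639885
  hook 100 [ 0.0758 -0.0265 -0.0089] [[0.0588, -0.034, -0.0299], [0.0826, -0.0184, -0.0029]]
  hook 103 [ 0.0741  0.0273 -0.0088] [[0.0559, 0.0198, -0.0302], [0.0811, 0.0356, -0.0028]]
top orange 1752 extent [[-0.0425, -0.056, -0.0757], [0.0581, 0.0536, 0.0751]]
 plate fit dx/dy,dx/dz,x0 [-0.0477  0.0621  0.0523] top z 0.017377230996206108
  hook 99 [ 0.0691  0.0284 -0.0043] [[0.0592, 0.0219, -0.0181], [0.0818, 0.0366, -0.0013]]
  hook 108 [ 0.07   -0.0247 -0.0042] [[0.06, -0.0329, -0.0256], [0.0829, -0.0162, -0.0015]]
wrist orange 27158 extent [[-0.0445, -0.0537, -0.0753], [0.0497, 0.0537, 0.0503]]
```

```bash
python3 - <<'E'
from h import *
plan([.44,-.097,.1345],1.2);plan([.50,-.097,.1345],1.2)
E
```

```text
turn [-0.05 -0.12  0.34] shift [  0.49 -39.23   1.49] tcp [0.4344 0.2953 0.1491]
turn [-0.05 -0.12  0.34] shift [ -5.51 -39.39   1.48] tcp [0.4344 0.2953 0.1491]
```

Request:
carry_out:
  steps:
    - [[0, 0, 0], [0, -4, 0], 255]
    - [[0, 0, 0], [0.2, -9, 0], 255]
    - [[0, 0, 0], [0.3, -14.5, 0], 255]
    - [[0, 0, 0], [0.5, -20, 0], 255]
    - [[0, 0, 0], [0.5, -25.5, 0], 255]
    - [[0, 0, 0], [0.5, -31, 0], 255]
    - [[0, 0, 0.3], [0.5, -36, 0.5], 255]
    - [[0, 0, 0.3], [0.5, -39.2, 1.2], 255]

```text
clock: 4.3
tcp_pos: [0.4406, -0.0987, 0.138]
orientation: [0.0, -0.01, 1.0, -0.0]
wrist_force: [0.1, 1.3, -3.2]
finger_gap: 0.0131
grip_force: 79.3
```

Request:
carry_out:
  steps:
    - [[0, 0, 0], [-1, 0, 0], 255]
    - [[0, 0, 0], [-3, 0, 0], 255]
    - [[0, 0, 0], [-5, 0, 0], 255]
    - [[0, 0, 0], [-6, 0, 0], 255]
    - [[0, 0, 0], [-6, 0, 0], 255]
    - [[0, 0, 0], [-6, 0, 0], 255]
    - [[0, 0, 0], [-6, 0, 0], 255]
    - [[0, 0, 0], [-6, 0, 0], 255]

```text
clock: 5.3
tcp_pos: [0.5003, -0.095, 0.1384]
orientation: [0.0, -0.011, 1.0, 0.0]
wrist_force: [-0.7, 1.1, -3.7]
finger_gap: 0.0131
grip_force: 79.4
```

```bash
python3 - <<'E'
from h import *
plan([.50,-.097,.1345],1.2);plan([.598,-.0965,.1345],1.2)
E
python3 t.py b; python3 - <<'E'
import cv2,numpy as np
a=cv2.imread('pics/b_top.png')[120:280,250:400];b=cv2.imread('pics/b_scene.png')[170:320,190:340]
f=lambda i:cv2.resize(i,(400,400),interpolation=cv2.INTER_CUBIC)
cv2.imwrite('pics/b2.png',np.hstack([f(a),f(b)]))
E
```

```text
turn [0.   0.   0.03] shift [ 0.03 -0.2   0.39] tcp [ 0.5003 -0.095   0.1384]
turn [0.   0.   0.03] shift [-9.77 -0.36  0.39] tcp [ 0.5003 -0.095   0.1384]
grasp [ 0.5003 -0.095   0.1571] gap 0.013069035495952305 79.43301916122437 [-0.7  1.1 -3.7]
scene orange 1204 extent [[-0.0448, -0.0536, -0.0764], [0.0578, 0.0556, 0.0183]]
 plate fit dx/dy,dx/dz,x0 [-0.0271 -0.0492  0.0534] top z 0.01009983533067513
  hook 98 [ 0.0756 -0.0253 -0.0076] [[0.0562, -0.0384, -0.0318], [0.0827, -0.0175, -0.0019]]
  hook 92 [ 0.0743  0.0276 -0.0068] [[0.0552, 0.0189, -0.0294], [0.0815, 0.035, -0.0032]]
top orange 320 extent [[-0.0429, 0.028, -0.0738], [0.0548, 0.0566, 0.0768]]
 plate fit dx/dy,dx/dz,x0 [0.0149 0.0702 0.05  ] top z 0.010654324953582366
  hook 96 [ 0.0691  0.0292 -0.0041] [[0.0592, 0.0211, -0.0287], [0.0824, 0.0372, -0.0018]]
wrist orange 26955 extent [[-0.0441, -0.054, -0.0756], [0.0499, 0.0539, 0.0362]]
```

View pics/b2.png

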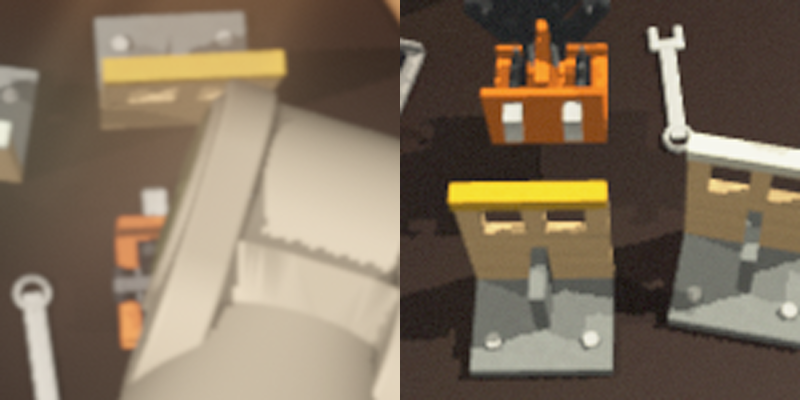

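The tray is held level in front of the yellow upright, with its hooks lined up with the slots. I'll insert it now.

Request:
carry_out:
  steps:
    - [[0, 0, 0], [-1, -0.2, 0.4], 255]
    - [[0, 0, 0], [-2.2, -0.3, 0.4], 255]
    - [[0, 0, 0], [-3.5, -0.3, 0.4], 255]
    - [[0, 0, 0], [-5, -0.3, 0.4], 255]
    - [[0, 0, 0], [-6.5, -0.3, 0.4], 255]
    - [[0, 0, 0], [-8, -0.3, 0.4], 255]
    - [[0, 0, 0], [-9, -0.3, 0.4], 255]
    - [[0, 0, 0], [-9.4, -0.3, 0.4], 255]

```text
clock: 6.45
tcp_pos: [0.5955, -0.0959, 0.134]
orientation: [-0.0, -0.011, 1.0, 0.0]
wrist_force: [-0.6, 0.5, -4.6]
finger_gap: 0.0128
grip_force: 79.5
```

Request:
carry_out:
  steps:
    - [[0, 0, 0], [0, 0, 0], 255]
    - [[0, 0, 0], [-0.1, 0, 0], 255]
    - [[0, 0, 0], [-0.2, 0, 0], 255]
    - [[0, 0, 0], [-0.3, 0, 0], 255]
    - [[0, 0, 0], [-0.4, 0, 0], 255]
    - [[0, 0, 0], [-0.4, 0, 0], 255]
    - [[0, 0, 0], [-0.4, 0, 0], 255]
    - [[0, 0, 0], [-0.4, 0, 0], 255]

```text
clock: 7.45
tcp_pos: [0.5987, -0.0959, 0.1343]
orientation: [0.0, -0.011, 1.0, 0.0]
wrist_force: [0.3, -0.7, -2.3]
finger_gap: 0.0131
grip_force: 79.5
```

```bash
python3 - <<'E'
from h import *
plan([.600,-.0965,.1345],1.2)
E
python3 t.py c; python3 - <<'E'
import cv2,numpy as np
b=cv2.imread('pics/c_scene.png')[200:310,190:300]
cv2.imwrite('pics/c2b.png',cv2.resize(b,(550,550),interpolation=cv2.INTER_CUBIC))
E
```

```text
turn [0.01 0.   0.05] shift [-0.13 -0.07 -0.02] tcp [ 0.5987 -0.0959  0.1343]
grasp [ 0.5987 -0.0959  0.153 ] gap 0.013065747436532766 79.53229665756226 [ 0.3 -0.7 -2.3]
scene orange 1257 extent [[-0.0429, -0.0621, -0.074], [0.0781, 0.0625, 0.0362]]
 plate fit dx/dy,dx/dz,x0 [-0.0202  0.173   0.0646] top z 0.03616522796562369
  hook 78 [ 0.0768 -0.0256 -0.0131] [[0.066, -0.0378, -0.0411], [0.0827, -0.0179, -0.0031]]
  hook 76 [ 0.0759  0.0285 -0.0129] [[0.0661, 0.0211, -0.0303], [0.0807, 0.0359, -0.0026]]
top orange 18 extent [[0.0492, 0.0451, 0.0048], [0.0724, 0.0624, 0.0365]]
wrist orange 28154 extent [[-0.0443, -0.0552, -0.0787], [0.0588, 0.0544, 0.0559]]
```

View pics/c2b.png

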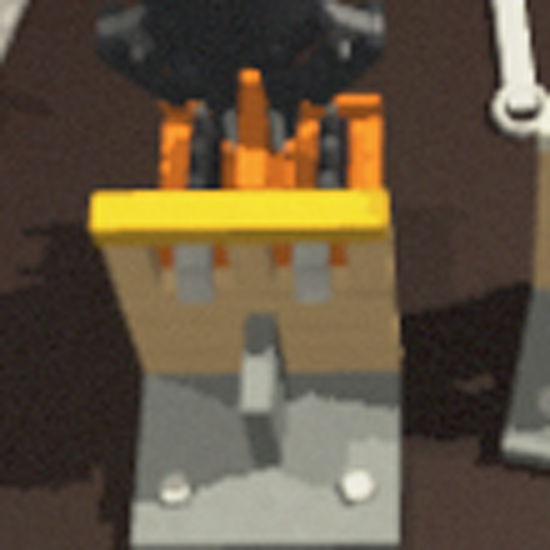

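Both hooks are through their slots at (195,270) and (312,270) and centred sideways. Next I'll ease forward until the plate touches.

Request:
carry_out:
  steps:
    - [[0, 0, 0], [-0.05, 0, 0], 255]
    - [[0, 0, 0], [-0.1, 0, 0], 255]
    - [[0, 0, 0], [-0.15, 0, 0], 255]
    - [[0, 0, 0], [-0.2, 0, 0], 255]
    - [[0, 0, 0], [-0.2, 0, 0], 255]
    - [[0, 0, 0], [-0.2, 0, 0], 255]
    - [[0, 0, 0], [-0.2, 0, 0], 255]
    - [[0, 0, 0], [-0.2, 0, 0], 255]

```text
clock: 8.6
tcp_pos: [0.6007, -0.0958, 0.1343]
orientation: [0.0, -0.011, 1.0, 0.0]
wrist_force: [0.4, 0.1, -3.5]
finger_gap: 0.0126
grip_force: 79.5
```

Request:
carry_out:
  steps:
    - [[0, 0, 0], [-0.05, 0, 0], 255]
    - [[0, 0, 0], [-0.1, 0, 0], 255]
    - [[0, 0, 0], [-0.15, 0, 0], 255]
    - [[0, 0, 0], [-0.2, 0, 0], 255]
    - [[0, 0, 0], [-0.2, 0, 0], 255]
    - [[0, 0, 0], [-0.2, 0, 0], 255]
    - [[0, 0, 0], [-0.2, 0, 0], 255]
    - [[0, 0, 0], [-0.2, 0, 0], 255]

```text
clock: 9.6
tcp_pos: [0.602, -0.0957, 0.1341]
orientation: [-0.001, -0.011, 1.0, 0.0]
wrist_force: [-4.9, 0.1, -2.2]
finger_gap: 0.0128
grip_force: 79.8
```

Contact is at x≈0.602. Now I'll lower it.

Request:
carry_out:
  steps:
    - [[0, 0, 0], [0.05, 0, 0.3], 255]
    - [[0, 0, 0], [0.05, 0, 0.7], 255]
    - [[0, 0, 0], [0.05, 0, 1.1], 255]
    - [[0, 0, 0], [0.05, 0, 1.5], 255]
    - [[0, 0, 0], [0.05, 0, 1.8], 255]
    - [[0, 0, 0], [0.05, 0, 2.1], 255]
    - [[0, 0, 0], [0.05, 0, 2.1], 255]
    - [[0, 0, 0], [0.05, 0, 2.1], 255]

```text
clock: 10.6
tcp_pos: [0.602, -0.0957, 0.1128]
orientation: [-0.0, -0.011, 1.0, 0.0]
wrist_force: [-3.9, -1.0, -4.2]
finger_gap: 0.0129
grip_force: 79.3
```

Request:
carry_out:
  steps:
    - [[0, 0, 0], [0, 0, 0.1], 255]
    - [[0, 0, 0], [0, 0, 0.2], 255]
    - [[0, 0, 0], [0, 0, 0.3], 255]
    - [[0, 0, 0], [0, 0, 0.35], 255]
    - [[0, 0, 0], [0, 0, 0.4], 255]
    - [[0, 0, 0], [0, 0, 0.4], 255]
    - [[0, 0, 0], [0, 0, 0.4], 255]
    - [[0, 0, 0], [0, 0, 0.4], 255]

```text
clock: 11.6
tcp_pos: [0.602, -0.0958, 0.1096]
orientation: [-0.0, -0.011, 1.0, -0.0]
wrist_force: [-5.3, -0.4, -1.3]
finger_gap: 0.0134
grip_force: 79.8
```

Request:
carry_out:
  steps:
    - [[0, 0, 0], [0, 0, 0.05], 255]
    - [[0, 0, 0], [0, 0, 0.1], 255]
    - [[0, 0, 0], [0, 0, 0.15], 255]
    - [[0, 0, 0], [0, 0, 0.2], 255]
    - [[0, 0, 0], [0, 0, 0.2], 255]
    - [[0, 0, 0], [0, 0, 0.2], 255]
    - [[0, 0, 0], [0, 0, 0.2], 255]
    - [[0, 0, 0], [0, 0, 0.2], 255]

```text
clock: 12.6
tcp_pos: [0.602, -0.0958, 0.1089]
orientation: [0.0, -0.011, 1.0, -0.0]
wrist_force: [-8.2, 0.9, 5.9]
finger_gap: 0.0127
grip_force: 81.0
```

Seated: z stopped at 0.109 and the vertical force reversed. I'll release.

Request:
carry_out:
  steps:
    - [[0, 0, 0], [0, 0, -0.1], 255]
    - [[0, 0, 0], [0, 0, -0.1], 200]
    - [[0, 0, 0], [0, 0, -0.1], 150]
    - [[0, 0, 0], [0, 0, -0.1], 100]
    - [[0, 0, 0], [0, 0, -0.1], 60]
    - [[0, 0, 0], [0, 0, -0.1], 60]
    - [[0, 0, 0], [0, 0, -0.1], 60]
    - [[0, 0, 0], [0, 0, -0.1], 60]

```text
clock: 13.6
tcp_pos: [0.6022, -0.0958, 0.1082]
orientation: [-0.0, -0.011, 1.0, 0.0]
wrist_force: [1.0, 0.6, -0.7]
finger_gap: 0.065
grip_force: 0.0
```

Request:
carry_out:
  steps:
    - [[0, 0, 0], [0.5, 0, 0], 60]
    - [[0, 0, 0], [0.5, 0, -1], 60]
    - [[0, 0, 0], [0.5, 0, -3], 60]
    - [[0, 0, 0], [0.5, 0, -6], 60]
    - [[0, 0, 0], [0.5, 0, -10], 60]
    - [[0, 0, 0], [3, 0, -14], 60]
    - [[0, 0, 0], [7, 0, -16], 60]
    - [[0, 0, 0], [12, 0, -18], 60]

```text
clock: 14.6
tcp_pos: [0.4817, -0.0986, 0.2899]
orientation: [0.001, -0.011, 1.0, -0.0]
wrist_force: [-1.3, -0.7, 0.9]
finger_gap: 0.0652
grip_force: 0.0
```

```bash
python3 - <<'E'
from h import *
s=env.get_state();print(s['tcp_pos'],s['wrist_force'],s['finger_gap'])
out=[]
for n,(a,b,c,d) in dict(scene=(180,310,180,310),top=(110,260,250,400)).items():
    im,W=cloud(n)
    hsv=cv2.cvtColor(im,cv2.COLOR_RGB2HSV);H,S,V=[hsv[...,i].astype(int) for i in range(3)]
    X,Y,Z=W[...,0],W[...,1],W[...,2]
    w=(X>.54)&(X<.65)&(abs(Y+.095)<.06)&(H<16)&(S>120)&(Z>.03)&(Z<.2); q=W[w]
    print(n,len(q),np.percentile(q,[1,50,99],axis=0).round(4).tolist())
    t=q[q[:,2]>.137]; print(' webtop',len(t),np.percentile(t,[2,50,98],axis=0).round(4).tolist() if len(t) else '')
    out.append(cv2.resize(im[a:b,c:d],(400,400),interpolation=cv2.INTER_CUBIC))
    hk=(X>.66)&(X<.72)&(abs(Y+.095)<.05)&(S<60)&(V>90)&(Z>.07)&(Z<.14);q=W[hk];print(' hook',len(q),np.percentile(q,[2,50,98],axis=0).round(4).tolist() if len(q) else '')
cv2.imwrite('pics/end.png',np.hstack(out)[...,::-1])
E
```

```text
[ 0.48167567 -0.09856278  0.28985775] [-1.31938172 -0.72069469  0.87204638] 0.06520591134416377
scene 331 [[0.5548, -0.1499, 0.0468], [0.5681, -0.089, 0.0584], [0.6291, -0.0426, 0.1407]]
 webtop 24 [[0.5738, -0.1026, 0.1371], [0.5989, -0.0916, 0.1391], [0.6299, -0.0883, 0.1436]]
 hook 270 [[0.6611, -0.1288, 0.0743], [0.6766, -0.0953, 0.1049], [0.7188, -0.0617, 0.1257]]
top 1830 [[0.5578, -0.1454, 0.0479], [0.6134, -0.088, 0.0584], [0.6496, -0.0409, 0.1439]]
 webtop 252 [[0.5743, -0.1022, 0.1373], [0.6103, -0.0951, 0.141], [0.6442, -0.0884, 0.1449]]
 hook 97 [[0.6601, -0.1301, 0.0844], [0.666, -0.0967, 0.1153], [0.7184, -0.0594, 0.1268]]
```

View pics/end.png

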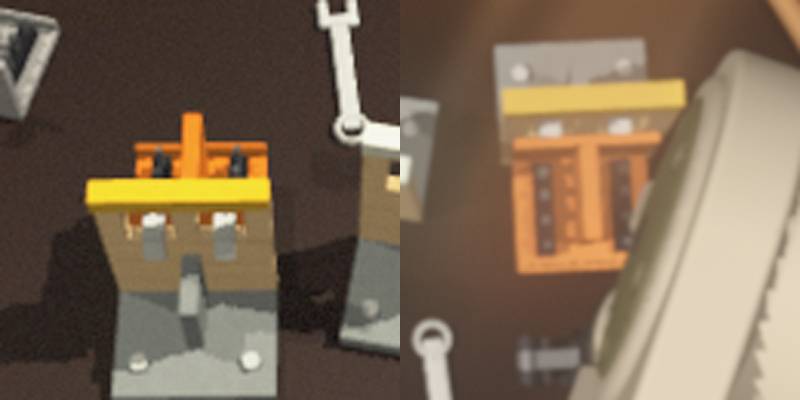

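The tray hangs with its lips at (155,240) and (225,240) in the left panel, behind the panel and below the slots, and the gripper is clear. I'll check the lean numerically before handing in.

```bash
cat > l.py <<'E'
from h import *
im,W=cloud('top'); 
hsv=cv2.cvtColor(im,cv2.COLOR_RGB2HSV);H,S,V=[hsv[...,i].astype(int) for i in range(3)]
f=np.load('top.npz')
def slope(im,W,xr,yr,zr,l):
    X,Y,Z=W[...,0],W[...,1],W[...,2]; S=cv2.cvtColor(im,cv2.COLOR_RGB2HSV)[...,1]
    w=(X>xr[0])&(X<xr[1])&(Y>yr[0])&(Y<yr[1])&(Z>zr[0])&(Z<zr[1])&(S>100);q=W[w]
    c=np.polyfit(q[:,0],q[:,2],1); r=q[:,2]-np.polyval(c,q[:,0]); q=q[abs(r)<.003]; c=np.polyfit(q[:,0],q[:,2],1)
    print(l,len(q),'slope deg',np.degrees(np.arctan(c[0])).round(2),'mid',q.mean(0).round(4),np.percentile(q[:,0],[2,98]).round(4))
slope(f['im'],f['W'],(.40,.478),(.28,.315),(.090,.105),'before web')
slope(im,W,(.56,.645),(-.105,-.08),(.133,.155),'after web')
X,Y,Z=W[...,0],W[...,1],W[...,2]
p=(X>.63)&(X<.67)&(Y>-.14)&(Y<-.05)&(Z>.115)&(Z<.15)&(H<14)&(S>120);q=W[p];print('plate',len(q),np.percentile(q,[2,50,98],axis=0).round(4).tolist())
s=env.get_state();print(s['clock'],s['tcp_pos'])
E
python3 l.py
```

```text
before web 182 slope deg 0.13 mid [0.4473 0.2974 0.0971] [0.4153 0.476 ]
after web 235 slope deg 4.21 mid [ 0.6073 -0.0952  0.1406] [0.5737 0.6416]
plate 65 [[0.632, -0.1386, 0.1158], [0.6447, -0.0882, 0.1291], [0.6466, -0.0519, 0.1428]]
14.75 [ 0.48128147 -0.0984925   0.2910324 ]
```

```bash
python3 -c "
from workcell import env
print(env.hand_in())"
```

```text
the job is handed in; nothing more can be done
None
```

The orange tray hangs on the yellow-capped upright with both hooks fully down over the slots' lower edges; it leans about 4° (measured 4.2°, right at the stated limit), the gripper is clear, I kept away from the grey tray throughout, and the job was handed in at about 15 s.

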